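Set a rail in the dowel borer and clamp it through the guard window

TASK

Push the wooden rail on the boring machine along its channel until its end is hard against the end stop, then reach down through the yellow guard's window and press the red clamp lever fully down, so that the rail is clamped there. Never touch the guard, do not lift the rail, and leave everything else on the bench where it is; finish with the hand clear.

Things in the scene. Friction and masses are not known exactly. Their poses are not given: they have to be found in the camera images.
- stop_face (a point): Centre of the working face of the end stop (dark steel block, 44 mm wide, 34 mm tall) at the right-hand end of the machine's table, 11 mm above that table. Axes = the machine's: x away from the robot to drills and motor, y along the fence away from the stop (left), z up. The rail's channel runs along +y; the table's edge is 275 mm from this face.
- machine: Green bench-top dowel boring machine, fixed. Origin on the bench; stop_face lies at (50, -100, 86) mm from it. Ground steel table 300 x 350 mm, top 75 mm above the bench. A 30 mm high fence on the rail's far side and a 10 mm guide strip on its near side let the rail only slide along y (1.5 mm play each side). Drills, handwheel and motor beyond the fence.
- rail: Loose beech rail flat on the machine's table between fence and guide strip: 60 (x) by 280 (y) by 22 mm (z), about 0.26 kg; origin at the centre of its underside, axes as the machine's. It starts 40 to 85 mm short of the stop. Home, its right-hand end bears on the stop face and its left-hand end is 280 mm from it.
- rail_lead (a point): Centre of the rail's right-hand (-y) end face, the one that goes against the stop; 11 mm above the machine's table.
- rail_push (a point): Centre of the rail's left-hand (+y) end face, 60 mm wide and 22 mm tall, which sticks out to the left beyond the guard and the table's edge; 11 mm above the level of the machine's table.
- clamp_lever (a joint): Angle of the red clamp lever, rad: 0 = raised as far as it goes (46 degrees above level), growing as it is pressed, 0.8 = fully down, level, against a solid stop (clamped). Starts between 0 and 0.2, stays where it is left, needs about 6 to 15 N at the grip; the last 0.06 rad squeezes the rubber foot onto the rail.
- lever_grip (a point): Middle of the upper face of the lever's red grip (48 x 20 x 16 mm), 53 mm from the pivot; moves with the lever. Pivot axis along the machine's y, 117 mm above the bench; the lever points from it to -x and up, its raised end standing in the window just above the frame. Fully down, this point is 125 mm above the bench. The grip can be pressed straight down where it stands.
- clamp: Foot of the steel toggle clamp, bolted to the machine's table under the guard, up to 15 mm to either side of the window's middle; origin on the table's top, axes as the machine's. The lever's pivot lies at (-20, 0, 42) mm from it.
- clamp_arm: Clamp arm with a black rubber foot, linked to the lever, reaching over the rail towards +x; it comes down as the lever is pressed. Origin on its pivot.
- guard: Fixed guard, not to be touched: yellow bars 14 mm wide, 12 mm thick on four posts, top face 169 mm above the bench, 158 mm wide (y), 282 mm long (x), with clear sheets at the front, the sides and over the drills (beyond the window). Origin and axes are the machine's.
- window (a point): Middle of the open hand window in the guard's top, level with the frame's top face (169 mm above the bench). Clear opening 140 mm along the machine's x by 130 mm along y; axes as the machine's. The lever fully down lies 44 mm below it. Shut fingers pass easily, spread fingers may not.
- glue_bottle: white glue bottle with an orange cap, 60 mm across, 170 mm tall, standing on the bench left of the machine; not part of the job, origin at its underside.
- dowel_jar: amber jar with a steel lid, 66 mm across, 85 mm tall, standing on the bench near the machine's left front corner; not part of the job, origin at its underside.
- tape_measure: yellow and black tape measure, 30 x 75 x 62 mm, standing on the bench left of the machine; not part of the job, origin at its underside.
- bored_rail: a rail that is already bored, 60 x 280 x 22 mm, lying on the bench right of the machine; not part of the job, origin at its underside.
- mallet: wooden mallet lying on the bench right of the machine, head 64 x 125 x 64 mm, handle 190 mm along its -x; not part of the job, origin at its underside.
- try_square: try square lying on the bench to the left, stock 100 mm, blade 150 mm, 16 mm thick; not part of the job, origin at its underside.
- screwdriver: screwdriver lying on the bench, left and beyond; not part of the job, origin at its underside.

How it is judged:
On the way, in this order (a step that is already met when the one before it is completed fails the run):
1. The rail is hard against the end stop while the clamp lever is still up (y of rail_lead in the frame of stop_face between -0.004 and 0.003 m and z of rail in the frame of machine below 0.079 m and x of rail in the frame of machine between 0.045 and 0.055 m and value of joint clamp_lever below 0.4 rad), for 0.2 s.
2. The clamp lever is pressed fully down with the rail still against the stop (y of rail_lead in the frame of stop_face between -0.004 and 0.003 m and z of rail in the frame of machine below 0.079 m and x of rail in the frame of machine between 0.045 and 0.055 m and value of joint clamp_lever above 0.74 rad), for 0.2 s.
At the end, for the whole second after the job is handed in: The rail lies flat in its channel with its end within 3 mm of the end stop, at rest; the clamp lever is fully down (joint above 0.74 of 0.8 rad) and the clamp's rubber foot bears on the rail with more than 0.5 N (all of step 2 and contact force between clamp_arm and rail above 0.5 N and linear speed of rail below 0.01 m/s); the robot touches nothing.
It fails at once if the guard (frame or sheets) is touched, with more than 0.5 N (contact force between guard and anything else above 0.5 N).
It fails at once if the rail is lifted more than 6 mm off the machine's table or tipped by more than 0.1 rad (z of rail in the frame of machine above 0.081 m or angle between rail's own z axis and vertical above 0.1 rad).
It fails at once if anything else on the bench (bottle, jar, tape, bored rail, mallet, square, screwdriver) is moved by more than 20 mm (distance of any of glue_bottle, dowel_jar, tape_measure, bored_rail, mallet, try_square, screwdriver from where it was at the start of the episode above 0.02 m).
It also fails if it takes over 48 s, if anything falls off the work surface, if the arm or the gripper's body presses on something with over 40 N, if the wrist force passes 120 N, or if a joint passes its speed limit or range.

ROBOT

A 7-joint arm with a two-finger parallel gripper is mounted at the origin on the work surface. World frame = base frame: x ahead of the robot, y to its left, z up, the work surface at z = 0. Lengths are in m, angles in rad, forces in N, time in s.
With the tool pointing down it reaches from about 0.4 to 0.85 m from the base axis. Payload 10.4 kg.
Tool frame: the origin (TCP) lies on the front face of the gripper's body, between the roots of the fingers; the fingertips stand 73 mm ahead of it and the grasp point (between the pads) lies 54 mm ahead of it; x points along the fingers, y is the direction in which the jaws open and shut, and the axes are right-handed (so a half turn about x gives the same grasp; the last joint's range is limited). The gripper opens to 85 mm and grips with 20 to 120 N. Pads are 22 mm wide; open, the fingers measure 114 mm over their backs; the gripper's body (76 mm by 85 mm) begins 54 mm behind the grasp point. The pads swing forward as they close: fully open they stand 13 mm farther back than shut.
Start: joints at [1.312, 0.332, -0.065, 1.46, 0.022, 1.35, -0.088], TCP at [0.146, -0.608, 0.304] pointing down, gripper open.
Joint ranges: [-2.6, 2.6], [-0.5, 2.12], [-1.47, 1.34], [0.16, 2.42], [-1.27, 4.41], [0.06, 2.06], [-2.6, 2.6]. Speed limits (rad/s): [2.22, 2.22, 2.79, 2.79, 3.14, 3.14, 3.14].

INTERFACE

Orientations are given as a unit quaternion [x, y, z, w].
In Python, from workcell import manip gives the robot as it stands. The module is installed in compiled form; this text tells all that it offers.
- The arm moves only by the tool arm_command, never from a script. Its argument "moves" is a list that holds one entry, the list of rows, each a list of 5 numbers: the closure, from 0 (fully open) to 1 (shut), then the shift along the tool's x, y, z in units of 25 mm (1.0 is 25 mm), then the turn about the tool's x in degrees. A call has 1 to 12 rows; each row shifts and turns the commanded pose from where the row before left it, along the tool's axes as they then stand; what a row does not reach is not made up. A row lasts 1/12 s, in which the tool goes at most 41.7 mm and 7.16 degrees, less where a joint would pass 70% of its speed; a pose out of reach is approached as far as the arm can. A call is refused whole if a number of a shift passes 1 or a number of a turn 7.16, either way. A call with a gripper value outside its range is refused whole. The fingers move at their own pace and stop on an object; "force" is the grip in N (left out, the last holds). Time passes only in rows, so rows that do not move let the fingers close. It gives the time, the measured TCP pose, the force and the opening at its end, in the units of the state.
- manip.get_obs(): the state, without advancing time (a new reading comes with each control period).
- manip.camera(name): name is "side" or "top"; returns the picture (384x512x3 uint8, red, green, blue); there is no depth.
- manip.camera_info(name): a dict with "vfov" (degrees; the focal length in pixels is half the picture's height over the tangent of half this angle, whatever the lens; pixels are square), "cx", "cy" (the principal point, pixels), "dist_coeffs" ([k1, k2, p1, p2, k3] as OpenCV has them; the pictures are not rectified), "pose" (4x4, takes a point from camera to world coordinates). Camera axes: x right, y down, z forward; pixel columns grow to the right and rows downward; lengths in m; the calibration is good to about 2 mm. A picture is of the moment at which its call begins. camera_info takes no time and is no camera call.
- manip.hand_in(): hands the job in, once; it reports no verdict.
Trained networks look in the newest picture that a camera, given by its name, has taken for a name from the list of things; names that differ only in an ending like _2 or _b are one class to them, and where a whole thing is asked for, a point or a joint stands for the part that bears it (a point fixed in the world has none). Each returns a list of dicts, best first, with "confidence" (0 to 1); they miss things now and then, are a little off and sometimes report something else, mostly with a low value. They report only what shows in the picture. A call takes as long as a camera call.
- manip.regions_of(query, camera): "mask" (384x512 bool, what is visible of it) and "rect" ([left, top, right, bottom] in pixels, round what is visible of it).
- manip.pinpoint(query, camera): "pixel" ([row, column] in pixels: a listed point, or the origin of a listed thing).
The state is a dict: "clock": time; "joint_pos": joint angles; "joint_velocities": joint speeds; "tau": joint torques, N m; "position": TCP position; "ee_rot": TCP orientation; "ft_force": force on the tool from outside, world axes, zero at the start; "torque": the same for the moment, N m; "grip_width": opening from 0.0 (shut) to 1.0 (fully open).
Only numpy, scipy, OpenCV 4.12 (cv2) and the standard library are available. Lean on these libraries where they do the work, as an engineer would, in place of code of your own. Each camera call takes 0.05 s, during which the arm holds its last target.

## Working session

There is one attempt and no reset: what is moved stays moved. The work goes in short steps, Python scripts to look and compute and a tool call to move; the robot and the scene stay as the last step left them, time stands still between calls to the robot, and variables do not carry over. Pictures are saved under pics/ and viewed, and the job is handed in when it is done.

Besides the shell and the picture viewer there is one more tool, called after "Call:" in YAML: its name, and indented under it one key for each argument. arm_command: Moves the arm, as the interface text tells. Its arguments: {"type":"object","properties":{"moves":{"type":"array","items":{"type":"array","items":{"type":"array","items":{"type":"number"}}}},"force":{"type":"number"}},"required":["moves"]}

```bash
mkdir -p pics; cat > h.py <<'E'
import numpy as np,cv2
from workcell import manip
def snap(n,f):
    im=manip.camera(n); cv2.imwrite('pics/'+f,cv2.cvtColor(im,cv2.COLOR_RGB2BGR)); return im
def cam(n):
    i=manip.camera_info(n); f=192/np.tan(np.radians(i['vfov'])/2)
    K=np.array([[f,0,i['cx']],[0,f,i['cy']],[0,0,1]]); return K,np.array(i['dist_coeffs'],float),np.array(i['pose'])
def ray(n,rc):
    K,d,P=cam(n); u=cv2.undistortPoints(np.array([[[rc[1],rc[0]]]],float),K,d)[0,0]
    v=P[:3,:3]@np.array([u[0],u[1],1]); return P[:3,3],v/np.linalg.norm(v)
def atz(n,rc,z):
    o,v=ray(n,rc); return o+v*(z-o[2])/v[2]
def tri(a,b):
    o1,v1=ray(*a);o2,v2=ray(*b)
    A=np.stack([v1,-v2],1); t=np.linalg.lstsq(A,o2-o1,rcond=None)[0]
    p,q=o1+t[0]*v1,o2+t[1]*v2; return (p+q)/2,np.linalg.norm(p-q)
def proj(n,X):
    K,d,P=cam(n); T=np.linalg.inv(P); r=cv2.Rodrigues(T[:3,:3])[0]
    return cv2.projectPoints(np.atleast_2d(np.array(X,float)),r,T[:3,3],K,d)[0][:,0]
E
python3 - <<'E'
from h import *
print(manip.get_obs())
for n in('side','top'):
    snap(n,n+'0.png'); print(n,manip.camera_info(n))
    for q in ['stop_face','machine','rail_lead','rail_push','lever_grip','window','clamp','rail','guard','glue_bottle','dowel_jar','tape_measure']:
        print(q,[(np.round(d['pixel'],1),round(d['confidence'],2)) for d in manip.pinpoint(q,n)[:2]])
E
```

```text
{'clock': 0.0, 'joint_pos': array([ 1.31240694,  0.33289178, -0.06468228,  1.46095218,  0.0216    ,
        1.3498937 , -0.08848308]), 'joint_velocities': array([-3.57277186e-04, -6.56388688e-04,  3.34745550e-04, -3.85059037e-05,
        1.39744586e-03, -1.32989976e-03,  8.42974277e-04]), 'tau': array([ 2.30730411e-04, -6.25450659e+01,  4.89525776e-02, -3.91596866e+01,
        1.61075051e-02,  1.00457633e-02, -3.64516302e-05]), 'position': array([ 0.14593203, -0.60744273,  0.30309819]), 'ee_rot': array([-0.70211151, -0.08368394,  0.70228309, -0.08267335]), 'ft_force': array([ 0.31574829,  0.47990754, -0.2455536 ]), 'torque': array([0.01210216, 0.0211141 , 0.03617904]), 'grip_width': 1.000044264184831}
side {'vfov': 48.225954264066466, 'cx': 254.7044170993295, 'cy': 192.12911775787381, 'dist_coeffs': array([0.02015877, 0.        , 0.        , 0.        , 0.        ]), 'pose': array([[-0.80749721, -0.40007621,  0.43345967, -0.15284136],
       [-0.5895741 ,  0.57073052, -0.57154969,  0.79403372],
       [-0.01872524, -0.71708138, -0.69673788,  1.14912144],
       [ 0.        ,  0.     
[... 959 characters left out ...]
0.99974536, -0.01762392, -0.01409328, -0.03218736],
       [ 0.01544993, -0.07937315, -0.99672524,  1.87089338],
       [ 0.        ,  0.        ,  0.        ,  1.        ]])}
stop_face [(array([149., 274.]), 0.81), (array([145.3, 181. ]), 0.28)]
machine [(array([163.2, 248.1]), 0.62)]
rail_lead []
rail_push [(array([141.5, 179.2]), 0.61)]
lever_grip [(array([172.5, 248.6]), 0.61)]
window []
clamp [(array([161.7, 249. ]), 0.55)]
rail [(array([147.7, 222.5]), 0.78), (array([161.9, 244.5]), 0.71)]
guard [(array([125.7, 128.3]), 0.56)]
glue_bottle [(array([164.1, 100.7]), 0.76), (array([127.1, 128.6]), 0.59)]
dowel_jar [(array([148. , 221.5]), 0.72)]
tape_measure [(array([185.7, 100.6]), 0.64)]
```

```bash
python3 - <<'E'
import cv2
a=cv2.imread('pics/side0.png');cv2.imwrite('pics/s_full.png',a)
cv2.imwrite('pics/s_c.png',cv2.resize(a[110:310,90:340],None,fx=3,fy=3,interpolation=cv2.INTER_CUBIC))
b=cv2.imread('pics/top0.png')
cv2.imwrite('pics/t_c.png',cv2.resize(b[80:230,80:340],None,fx=3,fy=3,interpolation=cv2.INTER_CUBIC))
E
```

```text
(no output)
```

View pics/s_full.png

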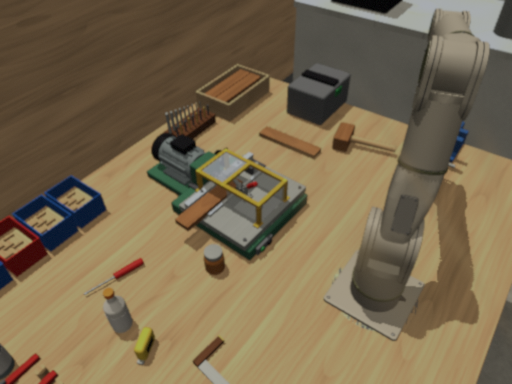

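View pics/s_c.png

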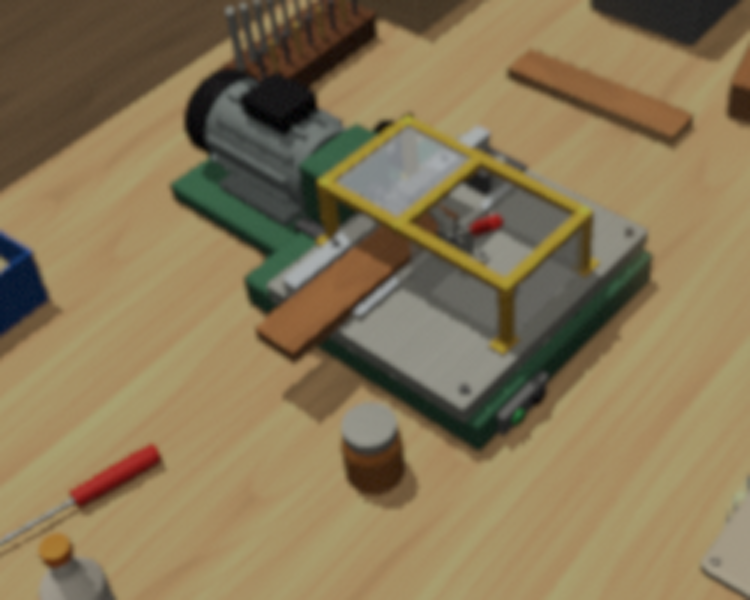

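View pics/t_c.png

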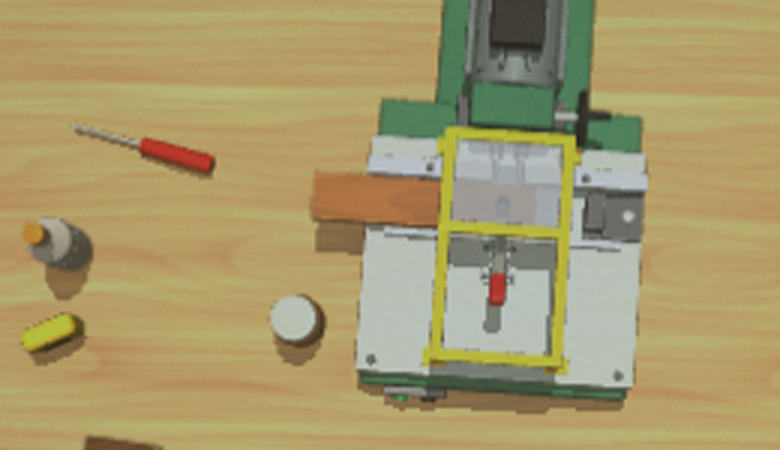

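View pics/top0.png

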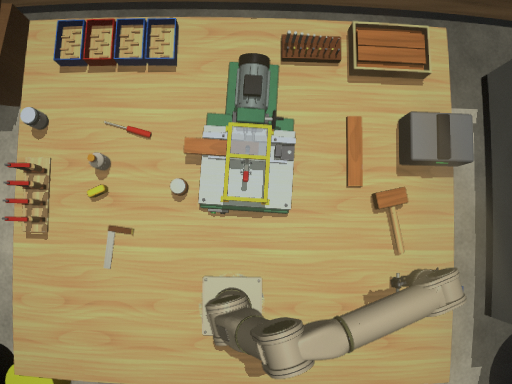

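```bash
python3 - <<'E'
import cv2
a=cv2.imread('pics/side0.png')
cv2.imwrite('pics/s_d.png',cv2.resize(a[145:245,170:310],None,fx=5.7,fy=5.7,interpolation=cv2.INTER_LINEAR))
b=cv2.imread('pics/top0.png')
cv2.imwrite('pics/t_d.png',cv2.resize(b[118:218,180:310],None,fx=6,fy=6,interpolation=cv2.INTER_LINEAR))
E
```

```text
(no output)
```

View pics/s_d.png

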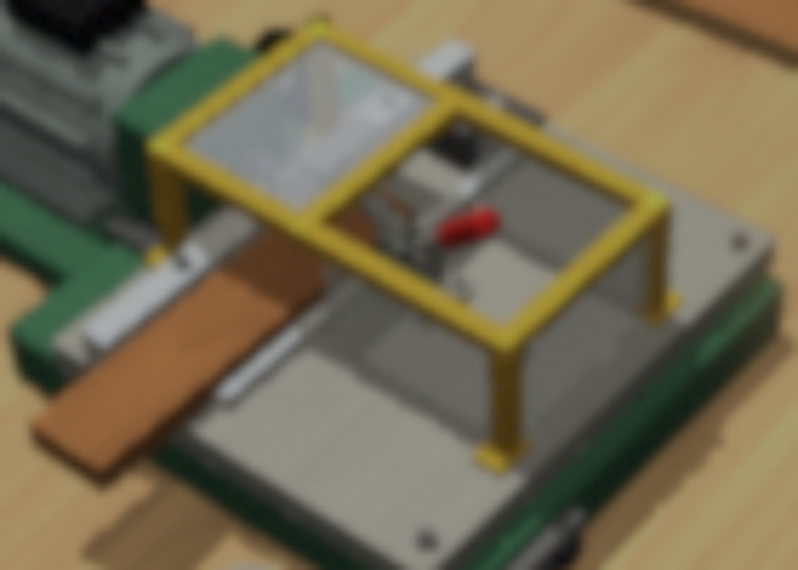

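View pics/t_d.png

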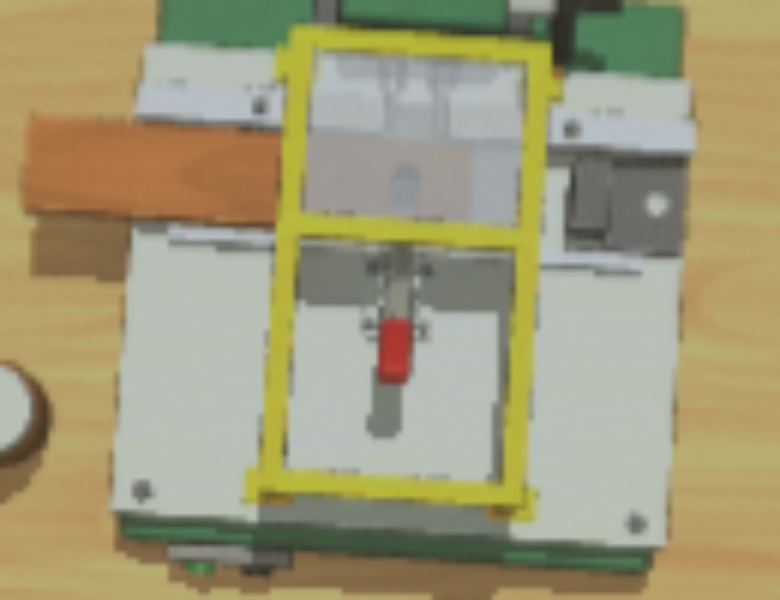

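```bash
cat > m.py <<'E'
from h import *
from scipy.optimize import least_squares
T=lambda x,y:np.array([(y+.5)/6-.5+118,(x+.5)/6-.5+180])
S=lambda x,y:np.array([(y+.5)/5.7-.5+145,(x+.5)/5.7-.5+170])
if __name__=='__main__':
    W={'FL':((300,238),(322,222)),'FR':((516,250),(455,108)),'NL':((285,468),(505,325)),'NR':((506,482),(637,203)),
     'oFL':((292,27),(148,147)),'oFR':((551,45),(318,25)),'oNL':((259,492),(505,350)),'oNR':((523,507),(668,203)),
     'railFL':((30,115),(32,430)),'railNL':((22,210),(102,484)),'tNL':((113,513),None),'tNR':((662,548),(773,248)),
     'gripend':((393,375),(487,225)),'gripmid':((395,348),(468,224)),'foot':((0,0),None)}
    for k,(t,s) in W.items():
        print(k,[np.round(x,4) for x in tri(('top',T(*t)),('side',S(*s)))] if s else np.round(atz('top',T(*t),.075),4))
    loc={'FL':(70,65),'FR':(70,-65),'NL':(-70,65),'NR':(-70,-65),'oFL':(198,79),'oFR':(198,-79),'oNL':(-84,79),'oNR':(-84,-79)}
    # 282 long: near outer -84 -> far outer 198
    def mod(p):
        c,s=np.cos(p[2]),np.sin(p[2]); return {k:(p[0]+(c*a-s*b)/1e3,p[1]+(s*a+c*b)/1e3,.169) for k,(a,b) in loc.items()}
    def res(p,cams=('top','side')):
        m=mod(p);r=[]
        for k in m:
            if 'top' in cams:r+=list(proj('top',m[k])[0]-T(*W[k][0])[::-1])
            if 'side' in cams:r+=list(proj('side',m[k])[0]-S(*W[k][1])[::-1])
        return r
    for c in (('top','side'),('top',),('side',)):
        f=least_squares(res,[.65,0,-.05],args=(c,),loss='soft_l1');print(c,f.x.round(4),np.abs(res(f.x,c)).mean(),np.abs(res(f.x,c)).max())
    for a in('top','side'):
        for w in('window',):pass
    print('nn window side',atz('side',(180.8,253.7),.169),'stop top',atz('top',(149,274),.086),'push',tri(('top',(141.5,179.2)),('side',(224.8,182.7))))
    print('clamp',tri(('top',(161.7,249)),('side',(191.8,234.1))),'grip',tri(('top',(172.5,248.6)),('side',(185.5,249))))
    for k in ['glue','jar','tape']:
        z={'glue':0,'jar':0,'tape':0}[k]
    print(atz('top',(186,179),.085),atz('top',(161,97),.17),atz('top',(191,97),.06))
E
python3 m.py
```

```text
FL [array([0.5591, 0.0155, 0.1725]), np.float64(0.0038)]
FR [array([ 0.5555, -0.1128,  0.1722]), np.float64(0.0009)]
NL [array([0.4218, 0.0219, 0.1719]), np.float64(0.0032)]
NR [array([ 0.4174, -0.1086,  0.1686]), np.float64(0.0005)]
oFL [array([0.6879, 0.0233, 0.1718]), np.float64(0.0028)]
oFR [array([ 0.6813, -0.133 ,  0.1671]), np.float64(0.0018)]
oNL [array([0.4084, 0.0378, 0.173 ]), np.float64(0.0002)]
oNR [array([ 0.4026, -0.119 ,  0.1686]), np.float64(0.0002)]
railFL [array([0.6444, 0.1886, 0.0935]), np.float64(0.0055)]
railNL [array([0.5852, 0.1929, 0.0889]), np.float64(0.0041)]
tNL [0.3981 0.1332 0.075 ]
tNR [array([ 0.3813, -0.2125,  0.0705]), np.float64(0.0021)]
gripend [array([ 0.4791, -0.0408,  0.1697]), np.float64(0.0016)]
gripmid [array([ 0.4954, -0.0423,  0.1608]), np.float64(0.0034)]
foot [0.7242 0.2145 0.075 ]
('top', 'side') [ 0.4889 -0.046  -0.0462] 0.39668008856240267 1.1736208329734268
('top',) [ 0.4891 -0.0451 -0.0448] 0.2045148930100904 0.5082205909619688
('side',) [ 0.4892 -0.0477 -0.0488] 0.4083602255940857 1.0692975475152195
nn window side [ 0.49201093 -0.05230153  0.169     ] stop top [ 0.60695395 -0.14799984  0.086     ] push (array([0.61495702, 0.19993295, 0.10120332]), np.float64(0.029490248320980923))
clamp (array([ 0.56614596, -0.04853268,  0.07817556]), np.float64(0.02034764974587886)) grip (array([ 0.51158882, -0.05231346,  0.13653766]), np.float64(0.0021335165872417333))
[0.46052716 0.20702859 0.085     ] [0.54015659 0.50011487 0.17      ] [0.43725064 0.52938764 0.06      ]
```

```bash
cat >> h.py <<'E'
from scipy.spatial.transform import Rotation as R
th=-.046; ux=np.array([np.cos(th),np.sin(th)]); uy=np.array([-np.sin(th),np.cos(th)])
def state():
    o=manip.get_obs(); M=R.from_quat(o['ee_rot']).as_matrix()
    print('t',round(o['clock'],2),'pos',o['position'].round(4),'F',o['ft_force'].round(1),'w',round(o['grip_width'],3),'j',o['joint_pos'].round(2));print('M',M.round(3).tolist()); return o,M
def units(o,M,target):
    d=np.array(target)-o['position']; print('->',np.round(target,4),'units',(M.T@d/.025).round(2))
E
python3 - <<'E'
from m import *
W0=np.array([.4889,-.046])
for k,q in {'railFL':(30,115),'railNL':(22,210),}.items():
    p=atz('top',T(*q),.097)[:2]; print(k,p,(p-W0)@ux,(p-W0)@uy)
for k,q in {'railFL':(32,430),'railNL':(102,484)}.items():
    p=atz('side',S(*q),.097 if k=='railFL' else .075)[:2]; print('side',k,p,(p-W0)@ux,(p-W0)@uy)
for k,q in {'stop a':(570,157),'stop b':(568,235)}.items():
    p=atz('top',T(*q),.109)[:2]; print(k,p,(p-W0)@ux,(p-W0)@uy)
for k,q in {'tNL':(113,513),'tNR':(662,548)}.items():
    p=atz('top',T(*q),.075)[:2]; print(k,p,(p-W0)@ux,(p-W0)@uy)
for k,q in {'gripmid':(395,348)}.items():
    p=atz('top',T(*q),.157)[:2]; print(k,p,(p-W0)@ux,(p-W0)@uy)
o,M=state(); units(o,M,(.45,-.5,.33))
ang=np.arctan2(M[1,1],M[0,1]); print('jaw yaw',np.degrees(ang),'want mod90',np.degrees(th))
E
```

```text
railFL [0.64596871 0.18999582] 0.146050579919232 0.24296879582285708
railNL [0.5856565  0.19313388] 0.08565787489304401 0.24333015566563707
side railFL [0.63924056 0.18927554] 0.13936266955464982 0.2419398939830778
side railNL [0.59296758 0.18395294] 0.0933833916793572 0.23449511397685452
stop a [ 0.62327118 -0.14847398] 0.13894117810785914 -0.09618668529033861
stop b [ 0.57425056 -0.14776527] 0.08993982277224276 -0.09773287979179585
tNL [0.39812714 0.13324016] -0.098918982152911 0.174876473420977
tNR [ 0.38206955 -0.21157699] -0.09910359076058063 -0.17031430413832507
gripmid [ 0.49720548 -0.04137486] 0.008084017174922874 0.005002166138634041
t 1.3 pos [ 0.146  -0.6077  0.304 ] F [ 0.3 -0.3 -0.1] w 0.998 j [ 1.31  0.33 -0.06  1.46  0.02  1.35 -0.09]
M [[0.0, 0.234, -0.972], [-0.0, -0.972, -0.234], [-1.0, 0.0, -0.0]]
-> [ 0.45 -0.5   0.33] units [ -1.04  -1.35 -12.83]
jaw yaw -76.48884020719869 want mod90 -2.635605857601787
```

Call:
arm_command:
  moves:
    - [[1,-0.3,0,0,-6.72],[1,-0.3,0,0,-6.72],[1,-0.3,0,0,-6.72],[1,0,0,0,-6.72],[1,0,0,0,-6.72],[1,0,0,0,-6.72],[1,0,0,0,-6.72],[1,0,0,0,-6.72],[1,0,0,0,-6.72],[1,0,0,0,-6.72],[1,0,0,0,-6.72]]
  force: 60

```text
clock: 2.22
position: [0.146, -0.6077, 0.3264]
ee_rot: [-0.51, -0.49, 0.51, -0.49]
ft_force: [0.5, -0.2, 0.6]
grip_width: -0.005
```

```bash
python3 - <<'E'
from h import *
o,M=state(); print(np.degrees(np.arctan2(M[1,1],M[0,1])))
units(o,M,(.5,-.45,.33)); units(o,M,(.616+.013,.26,.33))
E
```

```text
t 2.22 pos [ 0.146  -0.6077  0.3264] F [ 0.5 -0.2  0.6] w -0.005 j [ 1.44  0.33 -0.23  1.42  0.08  1.4   1.17]
M [[0.0, 0.999, -0.039], [-0.0, -0.039, -0.999], [-1.0, 0.0, 0.0]]
-2.2413746814657958
-> [ 0.5  -0.45  0.33] units [-0.14 13.9  -6.86]
-> [0.629 0.26  0.33 ] units [ -0.14  17.95 -35.44]
```

Call:
arm_command:
  moves:
    - [[1,0,1,-0.5,0],[1,0,1,-0.5,0],[1,0,1,-0.5,0],[1,0,1,-0.5,0],[1,0,1,-0.5,0],[1,0,1,-0.5,0],[1,0,1,-0.5,0],[1,0,1,-0.5,0],[1,0,1,-0.5,0],[1,0,1,-0.5,0],[1,0,1,-0.5,0],[1,0,1,-0.5,0]]

```text
clock: 3.22
position: [0.4536, -0.4707, 0.3265]
ee_rot: [-0.511, -0.489, 0.511, -0.489]
ft_force: [-0.1, -0.8, 0.7]
grip_width: 0.0
```

Call:
arm_command:
  moves:
    - [[1,0,0.5,-1,0],[1,0,0.5,-1,0],[1,0,0.5,-1,0],[1,0,0.5,-1,0],[1,0,0.5,-1,0],[1,0,0.5,-1,0],[1,0,0.5,-1,0],[1,0,0.5,-1,0],[1,0,0.5,-1,0],[1,0,0.5,-1,0],[1,0,0.5,-1,0],[1,0,0.5,-1,0]]

```text
clock: 4.22
position: [0.6162, -0.1772, 0.3265]
ee_rot: [-0.511, -0.488, 0.511, -0.489]
ft_force: [-0.5, 0.2, -0.2]
grip_width: -0.003
```

```bash
python3 - <<'E'
from h import *
o,M=state(); 
units(o,M,(.616+.003,.26,.33))
E
```

```text
t 4.22 pos [ 0.6162 -0.1772  0.3265] F [-0.5  0.2 -0.2] w -0.003 j [ 0.59  0.41 -0.52  1.36  0.2   1.43  0.03]
M [[0.0, 0.999, -0.045], [-0.0, -0.045, -0.999], [-1.0, 0.0, 0.0]]
-> [0.619 0.26  0.33 ] units [ -0.14  -0.68 -17.48]
```

Call:
arm_command:
  moves:
    - [[1,0,0,-1,0],[1,0,0,-1,0],[1,0,0,-1,0],[1,0,0,-1,0],[1,0,0,-1,0],[1,0,0,-1,0],[1,0,0,-1,0],[1,0,0,-1,0],[1,0,0,-1,0],[1,0,0,-1,0],[1,0,0,-1,0],[1,0,0,-1,0]]

```text
clock: 5.22
position: [0.6292, 0.1224, 0.3265]
ee_rot: [-0.511, -0.488, 0.511, -0.489]
ft_force: [0.4, 0.6, 0.3]
grip_width: -0.001
```

Call:
arm_command:
  moves:
    - [[1,0,0,-1,0],[1,0,0,-1,0],[1,0,0,-1,0],[1,0,0,-1,0],[1,0,0,-0.8,0],[1,0,0,0,0],[1,0,0,0,0]]

```text
clock: 5.8
position: [0.6342, 0.2426, 0.3261]
ee_rot: [-0.51, -0.489, 0.511, -0.489]
ft_force: [0.2, -0.2, -0.7]
grip_width: 0.003
```

```bash
python3 - <<'E'
from h import *
o,M=state(); 
units(o,M,(.6185,.245,.159))
E
```

```text
t 5.8 pos [0.6342 0.2426 0.3261] F [ 0.2 -0.2 -0.7] w 0.003 j [-0.01  0.52 -0.65  1.24  0.31  1.48 -0.66]
M [[-0.001, 0.999, -0.043], [0.0, -0.043, -0.999], [-1.0, -0.001, -0.0]]
-> [0.6185 0.245  0.159 ] units [ 6.68 -0.63 -0.07]
```

Call:
arm_command:
  moves:
    - [[1,1,-0.3,0,0],[1,1,-0.3,0,0],[1,1,0,0,0],[1,1,0,0,0],[1,1,0,0,0],[1,1,0,0,0],[1,0.7,0,0,0],[1,0,0,0,0],[1,0,0,0,0]]

```text
clock: 6.55
position: [0.6198, 0.2404, 0.1586]
ee_rot: [-0.511, -0.488, 0.512, -0.488]
ft_force: [0.5, -0.7, 0.7]
grip_width: -0.0
```

```bash
python3 - <<'E'
from h import *
o,M=state(); a=snap('side','s1.png');b=snap('top','t1.png')
c=cv2.resize(a[145:265,130:290],None,fx=4.5,fy=4.5);cv2.imwrite('pics/s1c.png',c[:,:,::-1])
e=cv2.resize(b[100:220,140:300],None,fx=4.5,fy=4.5);cv2.imwrite('pics/t1c.png',e[:,:,::-1])
E
```

```text
t 6.55 pos [0.6198 0.2404 0.1586] F [ 0.5 -0.7  0.7] w -0.0 j [ 0.    0.61 -0.62  1.48  0.37  1.17 -0.72]
M [[-0.001, 0.999, -0.046], [-0.001, -0.046, -0.999], [-1.0, -0.001, 0.001]]
```

View pics/s1c.png

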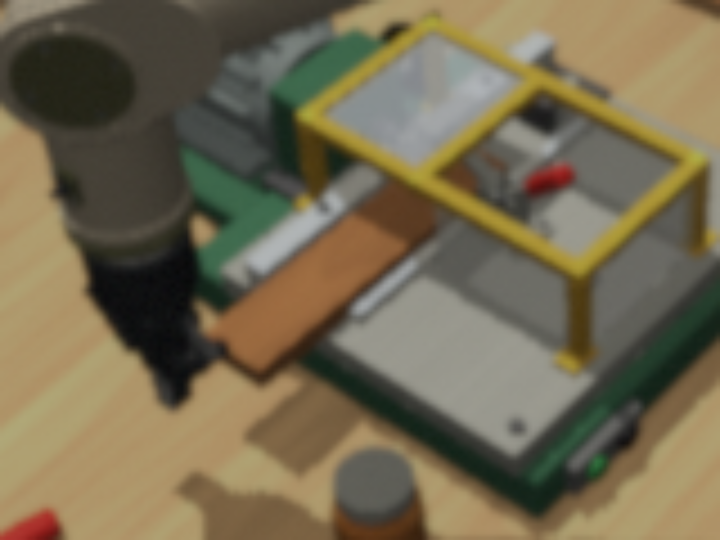

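View pics/t1c.png

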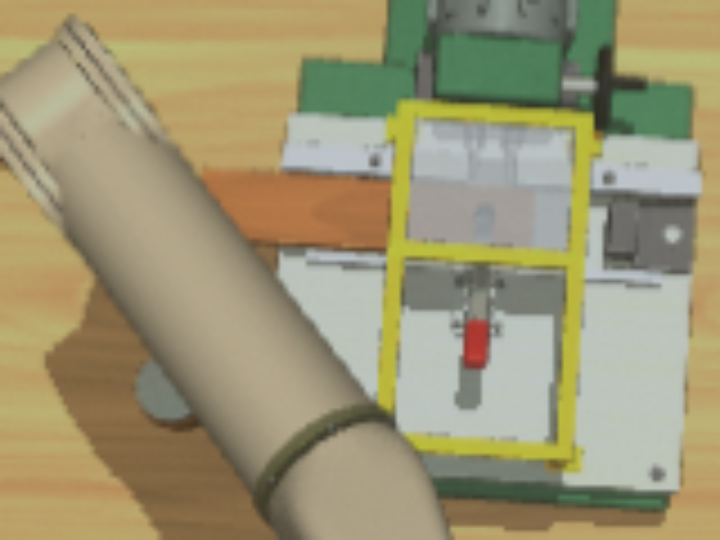

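Call:
arm_command:
  moves:
    - [[1,0,0,0.5,0],[1,0,0,0.5,0],[1,0,0,0.3,0],[1,0,0,0.2,0],[1,0,0,0.2,0],[1,0,0,0.2,0],[1,0,0,0.2,0],[1,0,0,0.2,0]]

```text
clock: 7.32
position: [0.617, 0.185, 0.1593]
ee_rot: [0.511, 0.489, -0.51, 0.489]
ft_force: [0.7, 2.0, 2.2]
grip_width: 0.001
```

Call:
arm_command:
  moves:
    - [[1,0,0,0.2,0],[1,0,0,0.2,0],[1,0,0,0.2,0],[1,0,0,0.2,0],[1,0,0,0.2,0],[1,0,0,0.2,0]]

```text
clock: 7.82
position: [0.6156, 0.1541, 0.1589]
ee_rot: [0.511, 0.489, -0.511, 0.489]
ft_force: [0.4, 3.3, 2.3]
grip_width: 0.002
```

Call:
arm_command:
  moves:
    - [[1,0,0,0.15,0],[1,0,0,0.1,0],[1,0,0,0.1,0],[1,0,0,0.1,0]]

```text
clock: 8.15
position: [0.6151, 0.1431, 0.1589]
ee_rot: [-0.511, -0.489, 0.511, -0.489]
ft_force: [0.8, 4.0, 3.9]
grip_width: -0.0
```

```bash
python3 - <<'E'
from h import *
o,M=state(); b=snap('top','t2.png')
e=cv2.resize(b[118:218,180:310],None,fx=6,fy=6);cv2.imwrite('pics/t2c.png',e[:,:,::-1])
E
```

```text
t 8.15 pos [0.6151 0.1431 0.1589] F [0.8 4.  3.9] w -0.0 j [ 0.17  0.54 -0.62  1.58  0.33  1.13 -0.57]
M [[-0.0, 0.999, -0.045], [-0.0, -0.045, -0.999], [-1.0, -0.0, 0.0]]
```

View pics/t2c.png

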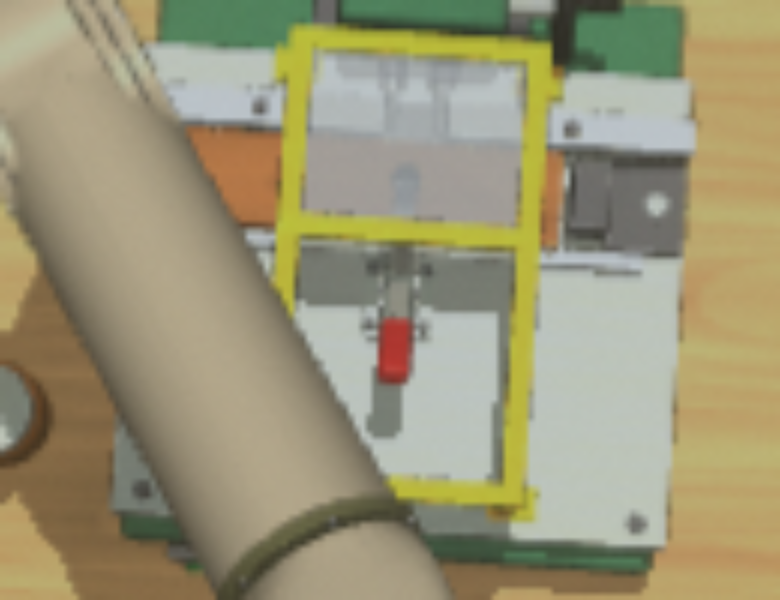

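Call:
arm_command:
  moves:
    - [[1,0,0,0.06,0],[1,0,0,0.06,0],[1,0,0,0,0]]

```text
clock: 8.45
position: [0.615, 0.1399, 0.1588]
ee_rot: [-0.511, -0.489, 0.511, -0.489]
ft_force: [0.4, 1.9, 2.2]
grip_width: 0.006
```

Call:
arm_command:
  moves:
    - [[1,0,0,0.06,0],[1,0,0,0.06,0],[1,0,0,0,0]]

```text
clock: 8.7
position: [0.6148, 0.1376, 0.1588]
ee_rot: [0.511, 0.489, -0.511, 0.489]
ft_force: [0.1, 5.1, 1.0]
grip_width: -0.001
```

Call:
arm_command:
  moves:
    - [[1,0,0,0.06,0],[1,0,0,0.06,0],[1,0,0,0,0]]

```text
clock: 8.95
position: [0.6142, 0.1373, 0.1589]
ee_rot: [0.511, 0.49, -0.509, 0.488]
ft_force: [0.9, 12.0, -1.4]
grip_width: -0.0
```

```bash
python3 - <<'E'
from h import *
o,M=state(); b=snap('top','t3.png')
e=cv2.resize(b[130:175,250:310],None,fx=12,fy=12);cv2.imwrite('pics/t3c.png',e[:,:,::-1])
E
```

```text
t 8.95 pos [0.6142 0.1373 0.1589] F [ 0.9 12.  -1.4] w -0.0 j [ 0.18  0.53 -0.62  1.58  0.33  1.13 -0.56]
M [[-0.0, 0.999, -0.042], [0.004, -0.042, -0.999], [-1.0, -0.0, -0.004]]
```

View pics/t3c.png

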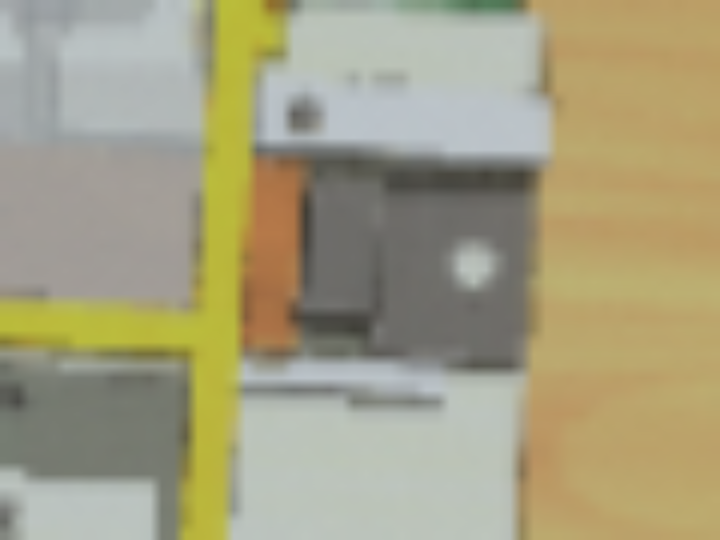

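The picture shows the rail end meeting the stop with no gap (column about 303 of the crop). The force climbs to 12 N with no further motion. I'll hold, then back off and rise.

Call:
arm_command:
  moves:
    - [[1,0,0,0,0],[1,0,0,0,0],[1,0,0,0,0],[1,0,0,-0.2,0],[1,0,0,-0.5,0],[1,0,0,-0.8,0],[1,-1,0,0,0],[1,-1,0,0,0],[1,-1,0,0,0],[1,-1,0,0,0],[1,-1,0,0,0],[1,-1,0,0,0]]

```text
clock: 10.0
position: [0.6163, 0.1715, 0.3098]
ee_rot: [-0.511, -0.488, 0.512, -0.489]
ft_force: [0.1, -1.0, 0.6]
grip_width: -0.002
```

```bash
python3 - <<'E'
from h import *
o,M=state(); b=snap('top','t4.png'); a=snap('side','s4.png')
e=cv2.resize(b[130:175,250:310],None,fx=12,fy=12);cv2.imwrite('pics/t4c.png',e[:,:,::-1])
c=cv2.resize(a[145:245,170:310],None,fx=5.7,fy=5.7);cv2.imwrite('pics/s4c.png',c[:,:,::-1])
W0=np.array([.4889,-.046]);units(o,M,(*(W0+.005*ux+.005*uy),.33))
E
```

```text
t 10.0 pos [0.6163 0.1715 0.3098] F [ 0.1 -1.   0.6] w -0.002 j [ 0.13  0.44 -0.66  1.38  0.27  1.41 -0.56]
M [[-0.001, 0.999, -0.045], [-0.001, -0.045, -0.999], [-1.0, -0.001, 0.001]]
-> [ 0.4941 -0.0412  0.33  ] units [-0.79 -4.5   8.72]
```

View pics/t4c.png

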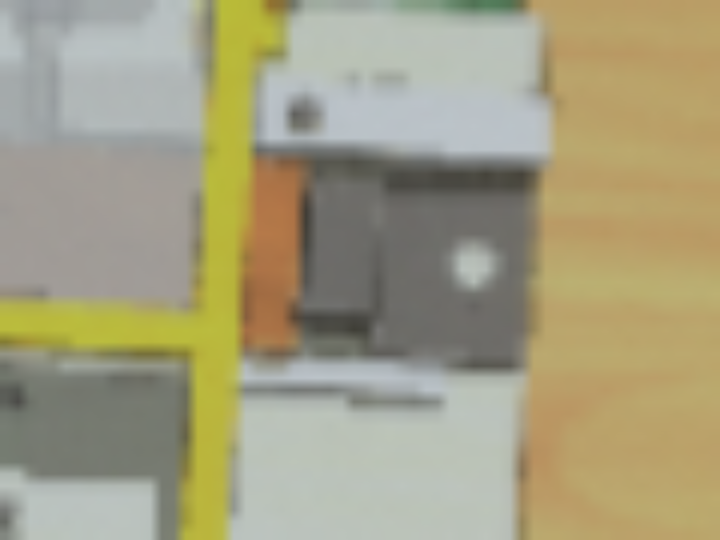

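View pics/s4c.png

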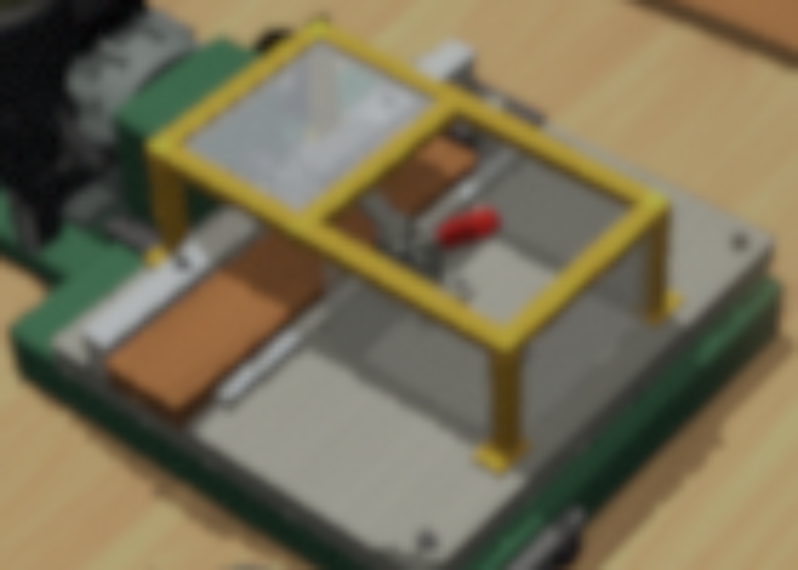

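Call:
arm_command:
  moves:
    - [[1,-0.3,0,0,0],[1,-0.1,-0.53,0.97,0],[1,-0.1,-0.53,0.97,0],[1,0,-0.53,0.97,0],[1,0,-0.53,0.97,0],[1,0,-0.53,0.97,0],[1,0,-0.53,0.97,0],[1,0,-0.53,0.97,0],[1,0,-0.53,0.97,0],[1,0,-0.53,0.97,0],[1,0,0,0,0],[1,0,0,0,0]]

```text
clock: 11.1
position: [0.4867, -0.0426, 0.3208]
ee_rot: [-0.511, -0.488, 0.513, -0.488]
ft_force: [0.0, 1.1, -0.2]
grip_width: -0.004
```

```bash
python3 - <<'E'
from h import *
o,M=state();W0=np.array([.4889,-.046]);units(o,M,(*(W0-.002*ux+.0045*uy),.256))
E
```

```text
t 11.1 pos [ 0.4867 -0.0426  0.3208] F [ 0.   1.1 -0.2] w -0.004 j [ 0.56  0.06 -0.58  1.76  0.03  1.34 -0.08]
M [[-0.002, 0.999, -0.048], [-0.001, -0.048, -0.999], [-1.0, -0.001, 0.001]]
-> [ 0.4871 -0.0414  0.256 ] units [ 2.59  0.02 -0.05]
```

Call:
arm_command:
  moves:
    - [[1,0.6,0,-0.05,0],[1,0.8,0,0,0],[1,0.8,0,0,0],[1,0.2,0,0,0],[1,0,0,0,0],[1,0,0,0,0]]

```text
clock: 11.6
position: [0.4879, -0.0391, 0.2618]
ee_rot: [0.511, 0.489, -0.511, 0.489]
ft_force: [0.3, 0.9, 0.5]
grip_width: 0.003
```

```bash
python3 - <<'E'
from h import *
o,M=state();a=snap('side','s5.png')
c=cv2.resize(a[145:245,170:310],None,fx=5.7,fy=5.7);cv2.imwrite('pics/s5c.png',c[:,:,::-1])
E
```

```text
t 11.6 pos [ 0.4879 -0.0391  0.2618] F [0.3 0.9 0.5] w 0.003 j [ 0.55  0.1  -0.59  1.84  0.06  1.22 -0.1 ]
M [[-0.0, 0.999, -0.044], [0.0, -0.044, -0.999], [-1.0, -0.0, -0.0]]
```

View pics/s5c.png

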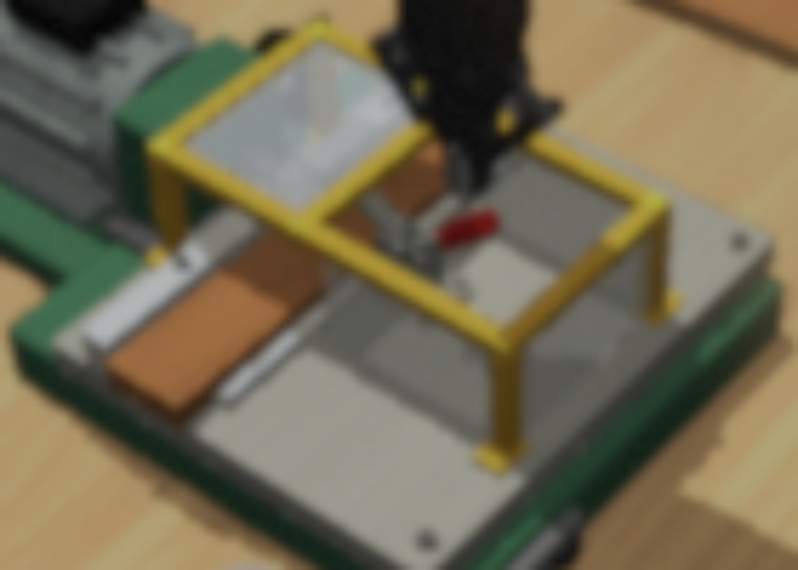

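Call:
arm_command:
  moves:
    - [[1,0.3,0,0.08,0],[1,0.3,0,0,0],[1,0.2,0,0,0],[1,0.2,0,0,0],[1,0.2,0,0,0]]

```text
clock: 12.07
position: [0.4878, -0.0417, 0.2315]
ee_rot: [0.511, 0.488, -0.511, 0.489]
ft_force: [-0.2, 0.8, 5.2]
grip_width: -0.003
```

Call:
arm_command:
  moves:
    - [[1,0.2,0,0,0],[1,0.2,0,0,0],[1,0.2,0,0,0]]

```text
clock: 12.32
position: [0.4877, -0.0417, 0.2165]
ee_rot: [0.511, 0.488, -0.511, 0.489]
ft_force: [-0.8, -0.0, 5.7]
grip_width: -0.0
```

Call:
arm_command:
  moves:
    - [[1,0.15,0,0,0],[1,0.1,0,0,0],[1,0.1,0,0,0],[1,0.05,0,0,0]]

```text
clock: 12.65
position: [0.4872, -0.0417, 0.2061]
ee_rot: [-0.511, -0.489, 0.511, -0.488]
ft_force: [-0.7, 0.8, 5.4]
grip_width: 0.001
```

Call:
arm_command:
  moves:
    - [[1,0.08,0,0,0],[1,0.05,0,0,0],[1,0,0,0,0]]

```text
clock: 12.9
position: [0.487, -0.0417, 0.2028]
ee_rot: [-0.511, -0.489, 0.511, -0.488]
ft_force: [-1.8, -0.2, 3.0]
grip_width: 0.002
```

Call:
arm_command:
  moves:
    - [[1,0.08,0,0,0],[1,0.05,0,0,0],[1,0,0,0,0]]

```text
clock: 13.15
position: [0.4871, -0.0417, 0.1996]
ee_rot: [-0.511, -0.489, 0.511, -0.488]
ft_force: [-1.2, 0.7, 3.3]
grip_width: 0.001
```

Call:
arm_command:
  moves:
    - [[1,0.05,0,0,0],[1,0.05,0,0,0],[1,0,0,0,0]]

```text
clock: 13.4
position: [0.487, -0.0417, 0.1976]
ee_rot: [-0.511, -0.489, 0.512, -0.488]
ft_force: [-6.7, 1.3, 10.1]
grip_width: -0.003
```

Call:
arm_command:
  moves:
    - [[1,0.05,0,0,0],[1,0.03,0,0,0],[1,0,0,0,0]]

```text
clock: 13.65
position: [0.4871, -0.0416, 0.1973]
ee_rot: [-0.51, -0.489, 0.512, -0.489]
ft_force: [-16.0, 0.2, 31.0]
grip_width: 0.0
```

```bash
python3 - <<'E'
from h import *
o,M=state();a=snap('side','s6.png')
c=cv2.resize(a[145:245,170:310],None,fx=5.7,fy=5.7);cv2.imwrite('pics/s6c.png',c[:,:,::-1])
E
```

```text
t 13.65 pos [ 0.4871 -0.0416  0.1973] F [-16.    0.2  31. ] w 0.0 j [ 0.53  0.17 -0.58  1.92  0.11  1.08 -0.14]
M [[-0.001, 0.999, -0.045], [-0.001, -0.045, -0.999], [-1.0, -0.001, 0.001]]
```

View pics/s6c.png

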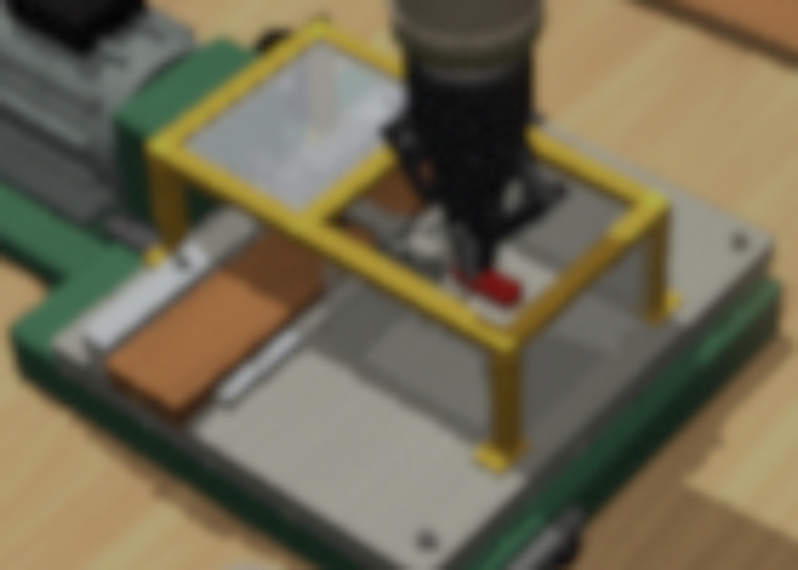

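Call:
arm_command:
  moves:
    - [[1,0,0,0,0],[1,0,0,0,0],[1,0,0,0,0],[1,-0.2,0,0,0],[1,-0.4,0,0,0],[1,-0.8,0,0,0],[1,-1,0,0,0],[1,-1,0,0,0],[1,-1,0,0,0],[1,-1,0,0,0],[1,0,0,0,0],[1,0,0,0,0]]

```text
clock: 14.7
position: [0.488, -0.0417, 0.3317]
ee_rot: [0.512, 0.488, -0.511, 0.489]
ft_force: [-0.4, -0.6, -1.1]
grip_width: 0.003
```

```bash
python3 - <<'E'
from h import *
o,M=state();a=snap('side','s7.png')
c=cv2.resize(a[145:245,170:310],None,fx=5.7,fy=5.7);cv2.imwrite('pics/s7c.png',c[:,:,::-1])
E
```

```text
t 14.7 pos [ 0.488  -0.0417  0.3317] F [-0.4 -0.6 -1.1] w 0.003 j [ 0.56  0.05 -0.58  1.74  0.03  1.36 -0.07]
M [[0.003, 0.999, -0.045], [-0.001, -0.045, -0.999], [-1.0, 0.003, 0.0]]
```

View pics/s7c.png

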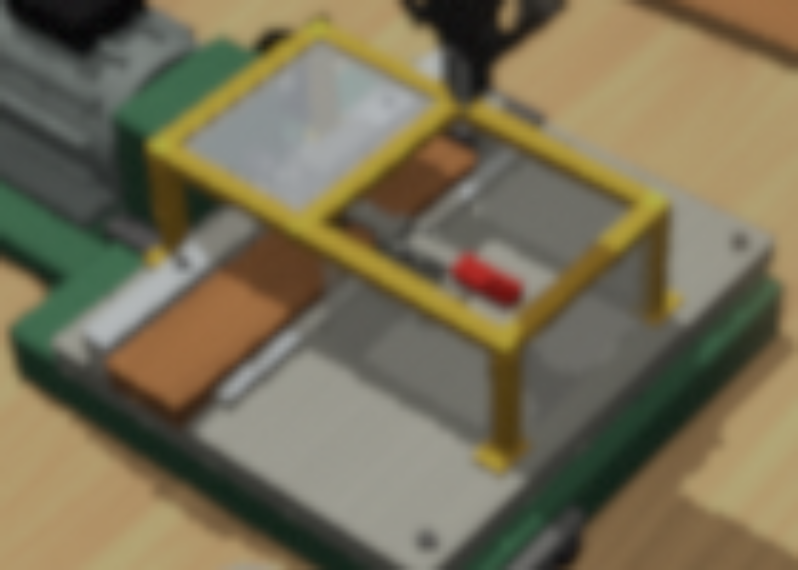

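Call:
arm_command:
  moves:
    - [[1,0,0,1,0],[1,0,0,1,0],[1,0,0,1,0],[1,0,0,1,0],[1,0,0,1,0],[1,0,0,1,0],[1,0,0,1,0],[1,0,0,1,0],[1,0,0,1,0],[1,0,0,1,0],[1,0,0,0,0],[1,0,0,0,0]]

```text
clock: 15.75
position: [0.4755, -0.2925, 0.3287]
ee_rot: [-0.512, -0.489, 0.512, -0.487]
ft_force: [-0.5, 1.3, 0.4]
grip_width: -0.0
```

```bash
python3 - <<'E'
from h import *
o,M=state();a=snap('side','s8.png');b=snap('top','t8.png')
for n,im in(('side',a),('top',b)):
    h=cv2.cvtColor(im,cv2.COLOR_RGB2HSV); m=(((h[...,0]<6)|(h[...,0]>174))&(h[...,1]>150)&(h[...,2]>70)).astype(np.uint8)
    m[:,:230]=0;m[:150]=0;m[215:]=0;m[:,275:]=0
    ys,xs=np.nonzero(m);print(n,len(ys),ys.mean(),xs.mean(),ys.min(),ys.max(),xs.min(),xs.max())
    globals()[n]=(ys.mean(),xs.mean())
p,e=tri(('top',top),('side',side));print(p,e)
W0=np.array([.4889,-.046]);d=p[:2]-W0;print('local',d@ux,d@uy)
c=cv2.resize(a[160:220,220:290],None,fx=8,fy=8)
e=cv2.resize(b[130:190,230:300],None,fx=8,fy=8);cv2.imwrite('pics/c8.png',np.vstack([c[:300],e[:300]])[:,:,::-1] if 0 else cv2.resize(np.hstack([c,e]),(800,343))[:,:,::-1])
E
```

```text
t 15.75 pos [ 0.4755 -0.2925  0.3287] F [-0.5  1.3  0.4] w -0.0 j [ 0.79  0.2  -0.37  1.59  0.07  1.37  0.37]
M [[-0.002, 0.999, -0.047], [0.002, -0.047, -0.999], [-1.0, -0.002, -0.001]]
side 48 193.77083333333334 254.83333333333334 190 197 250 260
top 55 180.8 244.94545454545454 175 186 243 247
[ 0.48058213 -0.04053188  0.12372676] 0.00138197672840801
local -0.008560520806891746 0.005079852030907306
```

View pics/c8.png

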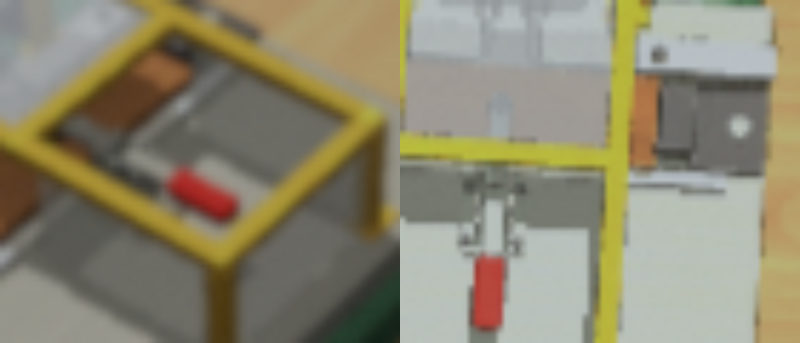

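```bash
python3 -c "
from workcell import manip
print(manip.hand_in())"
```

```text
the job is handed in; nothing more can be done
None
```

The rail is against the end stop and the clamp lever is pressed down. I handed the job in at about 15.8 s of the 48 s allowed. `hand_in` gives no verdict, so these are my own checks.

- **Rail:** I pushed it about 55 mm with shut fingers until it stopped moving and the push force rose to 12 N. Top views taken after backing off and again after clamping show no gap at the stop.
- **Lever:** I pressed it straight down through the window until it was solid. The force was 31 N and the fingertips were about 124 mm above the bench, against the 125 mm expected. After moving the hand away, I measured the red grip at 124 mm from two views. It lies level and did not spring back.
- **Guard and hand:** the force readings gave no sign of touching the guard. The hand finished clear to the right, about 0.33 m up, with only sensor noise on the force reading.
- **Disagreements and gaps:**
  - There was a 16 N sideways force at full press. I put it down to friction of the lever on the fingers, but did not confirm that.
  - The height check cannot separate the last few hundredths of a radian of lever travel, so "fully down" rests mainly on the solid stop I felt.
  - I could not measure the clamp foot's force on the rail directly.
  - I did not measure the loose items on the bench afterwards; the arm did not go near them.

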